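Close a split sensor housing on its dowels and hold it pressed

TASK

Pick up the loose upper half of the grey split housing and fit it onto the two dowels of the lower half in the sprung fixture, the large hole on the large dowel (orange marks at the same end), until the halves meet flush all round. Then press the closed pair down gently, with never more than 25 N between the halves, until the red pointer of the sprung table stands in the green band of the gauge, and finish like that: keep gripping the upper half and keep it pressed, do not let go. Leave the adapter, relay, cable gland and gas meter where they are.

Things in the scene. Friction and masses are not known exactly. Their poses are not given: they have to be found in the camera images.
- cover_grip (a point): Loose upper housing half, grey, 0.12 to 0.24 kg, lying flange down: flange 60 (x) x 134 (y) x 10 mm, on it a raised block 40 (x) x 78 (y) x 34 mm; 44 mm tall in all. This point is the block's centre, 27 mm above the flange's underside, 17 mm below the top. z up, y towards the large hole, the end with orange marks (on its -x side). Grasp the block across its 40 mm (along x).
- hole_large (a point): Centre of the large through hole in the upper half's flange (diameter 12.5 mm, 1.5 mm chamfer), at the underside of the flange, 55 mm to +y of the half's centre. Same axes as cover_grip.
- hole_small (a point): Centre of the small through hole (diameter 8.5 mm, 1.5 mm chamfer), at the underside of the flange, 55 mm to -y of the half's centre.
- dowel_large (a point): Foot of the large steel dowel (diameter 10 mm, 17 mm tall, last 6 mm tapered to 4.5 mm) on the upper face of the lower half (60 x 134 x 28 mm, fixed on the sprung table), 84 mm above the bench while the table is up. z up, y from small to large dowel, orange marks at this end, gauge at -x. With the hole points on the dowel points the halves are flush.
- dowel_small (a point): Foot of the small dowel (diameter 6 mm, 17 mm tall, the last 6 mm tapered), 110 mm from the large one, at the same height; same axes.
- nest_table (a joint): How far the sprung table with the lower half is pressed straight down, m: 0 up, 0.018 hard stop. It starts to move at 3 N and takes 0.8 N more per mm (11 N at 10 mm). The red pointer's middle is in the gauge's green band from 0.005 to 0.015. The base plate (130 x 170 x 12 mm) is fixed to the bench; only the dowels rise above the lower half.
- adapter: Bystander: black mains adapter, 37 x 47 x 74 mm, standing; origin at its underside.
- relay: Bystander: clear-topped relay on a black base, 34 x 28 x 48 mm, standing; origin at its underside.
- gland_nickel: Bystander: pale metal cable gland, 22 x 25 x 35 mm, standing; origin at its underside.
- gas_meter: Bystander: black handheld gas meter lying face up, 158 x 79 x 38 mm; origin at its underside.
Mind the look-alikes: they are no part of the job. Leave any brown or yellow look-alike of the part that bears cover_grip alone.

How it is judged:
On the way, in this order (a step that is already met when the one before it is completed fails the run):
1. the upper half is lifted clear of the bench in the gripper (height (world z) of cover_grip above 0.06 m and contact force between the fingers and cover above 2 N), for 0.2 s.
2. the upper half sits on both dowels, flush with the lower half (horizontal distance between hole_large and dowel_large below 0.003 m and horizontal distance between hole_small and dowel_small below 0.003 m and z of hole_large in the frame of dowel_large between -0.002 and 0.002 m and z of hole_small in the frame of dowel_small between -0.002 and 0.002 m), for 0.1 s.
At the end, for the whole second after the job is handed in: The upper half sits on both dowels (each hole within 3 mm of its own dowel sideways, gap under 2 mm at both ends), the fingers still grip it (over 16 N, both fingers added, more than bare pressing gives) and press the sprung table 5 to 15 mm down, at rest (all of step 2 and value of joint nest_table between 0.005 and 0.015 m and linear speed of cover below 0.02 m/s and contact force between the fingers and cover above 16 N); the arm keeps its last pose, push and grip.
It fails at once if more than 25 N between the two housing halves (contact force between cover and nest_table above 25 N).
It fails at once if the adapter is moved more than 30 mm or tipped (distance of adapter from where it was at the start of the episode above 0.03 m or angle between adapter's own z axis and vertical above 0.5 rad).
It fails at once if the relay is moved more than 30 mm or tipped (distance of relay from where it was at the start of the episode above 0.03 m or angle between relay's own z axis and vertical above 0.5 rad).
It fails at once if the gland_nickel is moved more than 30 mm or tipped (distance of gland_nickel from where it was at the start of the episode above 0.03 m or angle between gland_nickel's own z axis and vertical above 0.5 rad).
It fails at once if the gas_meter is moved more than 30 mm or tipped (distance of gas_meter from where it was at the start of the episode above 0.03 m or angle between gas_meter's own z axis and vertical above 0.5 rad).
It also fails if it takes over 40 s, if anything falls off the work surface, if the arm or the gripper's body presses on something with over 40 N, if the wrist force passes 120 N, or if a joint passes its speed limit or range.

ROBOT

A 7-joint arm with a two-finger parallel gripper is mounted at the origin on a cart in front of the work surface, level with it; the furniture and walls round the work are solid. World frame = base frame: x ahead of the robot, y to its left, z up, the work surface at z = 0. Lengths are in m, angles in rad, forces in N, time in s.
With the tool pointing down it reaches from about 0.375 to 0.925 m from the base axis. Payload 3.1 kg.
Tool frame: the origin (TCP) lies at the very end of the fingers, on their centre line; the grasp point (between the pads) lies 19 mm behind it; z points along the fingers, y is the line along which they close (so a half turn about z gives the same grasp; the last joint's range is limited). The gripper opens to 85 mm and grips with 20 to 120 N. Pads are 22 mm wide; open, the fingers measure 114 mm over their backs; the gripper's body (76 mm by 85 mm) begins 54 mm behind the grasp point. The pads swing forward as they close: fully open they stand 13 mm farther back than shut.
Start: joints at [-1.407, 0.383, 0.044, 1.598, -0.018, 1.161, -0.05], TCP at [0.168, 0.628, 0.231] pointing down, gripper open.
Joint ranges: [-2.61, 2.61], [-0.41, 2.15], [-1.48, 1.57], [0, 2.5], [-1.57, 4.71], [0.05, 1.97], [-2.85, 2.85]. Speed limits (rad/s): [2.79, 2.79, 3.14, 3.14, 3.14, 3.14, 3.14].

INTERFACE

Orientations are given as a unit quaternion [w, x, y, z].
In Python, from bench import arm, optics, order gives the robot as it stands.
- The arm moves only by the tool jog_arm, never from a script. Its argument "motion" is a list of rows, each a list of 3 entries, a list of its own where there are three numbers: the finger opening in mm, from 0 to 85.4, then the shift along the tool's x, y, z normalised to -1 to 1, where 1 is 40 mm, then the turn, a rotation vector about the tool's x, y, z normalised to -1 to 1, where 1 is pi rad. In form: [[hand, [tx, ty, tz], [rx, ry, rz]], ...]. A call has 1 to 20 rows; each row shifts and turns the commanded pose from where the row before left it, along the tool's axes as they then stand; what a row does not reach is not made up. A row lasts 1/12 s, in which the tool goes at most 41.7 mm and 7.16 degrees, less where a joint would pass 70% of its speed; a pose out of reach is approached as far as the arm can. A call with a number of a shift or a turn outside -1 to 1 is refused whole. A call with a gripper value outside its range is refused whole. The fingers move at their own pace and stop on an object; "force" is the grip in N (left out, the last holds). Time passes only in rows, so rows that do not move let the fingers close. It gives the time, the measured TCP pose, the force, the opening and the grip force at its end, in the units of the state.
- arm.observe(): the state, without advancing time (a new reading comes with each control period).
- optics.grab_frame(name): name is "scene" or "top"; returns a dict with "color" (400x640x3 uint8, red, green, blue), "mtx" (3x3 intrinsics, pixels), "D" ([k1, k2, p1, p2, k3] as OpenCV has them; the pictures are not rectified), "R" (3x3) and "t" (3): a world point X has camera coordinates R X + t. Camera axes: x right, y down, z forward; pixel columns grow to the right and rows downward; lengths in m; the calibration is good to about 2 mm. A picture is of the moment at which its call begins. There is no depth.
- order.close_job(): hands the job in; it is judged then, once.
The state is a dict: "time": time; "joint_positions": joint angles; "qvel": joint speeds; "tau": joint torques, N m; "ee_pos": TCP position; "eef_rot": TCP orientation; "force": force on the tool from outside, world axes, zero at the start; "ft_torque": the same for the moment, N m; "width": opening from 0.0 (shut) to 1.0 (fully open); "finger_force": force on a finger pad.
Only numpy, scipy, OpenCV 4.12 (cv2) and the standard library are available. Lean on these libraries where they do the work, as an engineer would, in place of code of your own. Each camera call takes 0.05 s, during which the arm holds its last target. There are 200 camera calls.

## Working session

There is one attempt and no reset: what is moved stays moved. The work goes in short steps, Python scripts to look and compute and a tool call to move; the robot and the scene stay as the last step left them, time stands still between calls to the robot, and variables do not carry over. Pictures are saved under pics/ and viewed, at most 10 in all, crops included, and the job is handed in when it is done.

Besides the shell and the picture viewer there is one more tool, called after ">>>" as name([rows], argument=value, ...), one row to a line, values as JSON. jog_arm: Moves the arm, as the interface text tells. Scaled input: -1 to 1 covers 40 mm each way for a shift and pi rad each way for a turn. Its arguments: {"type":"object","properties":{"motion":{"type":"array"},"force":{"type":"number"}},"required":["motion"]}

```bash
mkdir -p pics; cat > h.py <<'E'
import numpy as np, cv2
from bench import arm, optics, order
def grab(n):
    f=optics.grab_frame(n); return f
def save(f,n): cv2.imwrite('pics/'+n,f['color'][:,:,::-1])
def ray(f,px):
    p=cv2.undistortPoints(np.array([[px]],float),np.array(f['mtx']),np.array(f['D']))[0,0]
    R=np.array(f['R']);t=np.array(f['t'])
    return -R.T@t, R.T@np.array([p[0],p[1],1])
def onplane(f,px,z):
    c,d=ray(f,px); return c+d*(z-c[2])/d[2]
def proj(f,X):
    return cv2.projectPoints(np.array([X],float),cv2.Rodrigues(np.array(f['R']))[0],np.array(f['t']),np.array(f['mtx']),np.array(f['D']))[0][0,0]
E
python3 - <<'E'
from h import *
for n in('scene','top'):
    f=grab(n); save(f,n+'0.png'); print(n,-np.array(f['R']).T@f['t'])
s=arm.observe(); print(s)
E
```

```text
scene [-0.00950944 -0.86498681  0.82258254]
top [0.2282345  0.11421486 1.55106142]
{'time': 0.1, 'joint_positions': array([-1.40683062,  0.38379741,  0.04380944,  1.59942153, -0.01790657,
        1.16122592, -0.04989877]), 'qvel': array([-0.00055043, -0.00248573, -0.00013661, -0.00365644,  0.00071067,
       -0.0015632 ,  0.00038613]), 'tau': array([ 2.32129823e-03, -4.34725356e+01,  1.02941796e+00, -2.50451857e+01,
        1.10096612e-02,  5.44084789e-03, -1.20872929e-05]), 'ee_pos': array([0.16797004, 0.62702313, 0.22998171]), 'eef_rot': array([-1.03503215e-04,  1.30458028e-01,  9.91453070e-01, -1.22576606e-03]), 'force': array([-0.77071671,  1.03015502, -0.16650124]), 'ft_torque': array([-0.02939702,  0.00501624,  0.00120107]), 'finger_force': 0.0, 'width': 0.9987246435931091}
```

View pics/scene0.png

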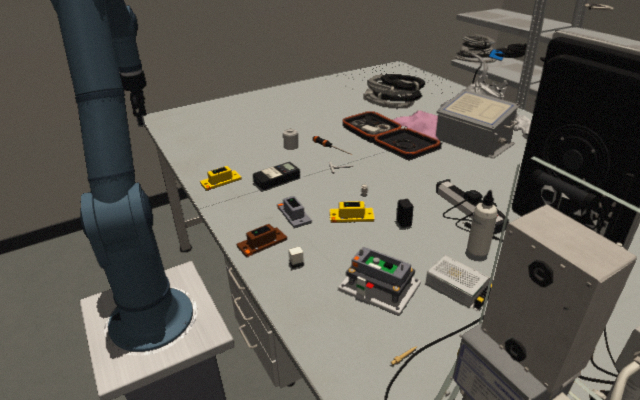

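View pics/top0.png

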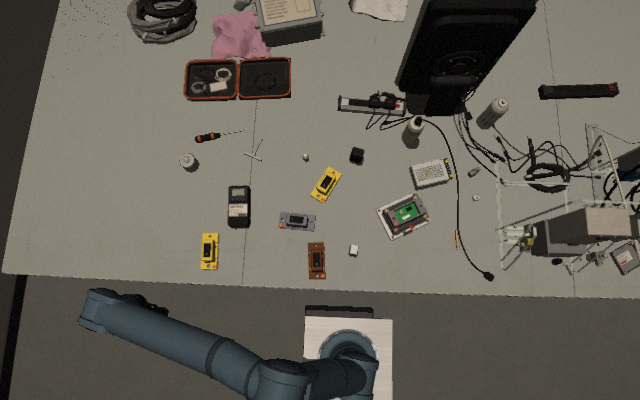

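The top view shows the grey cover at about (297,221) and the fixture at about (405,215). In the scene view they are at (294,210) and (380,278). I'll zoom in on both.

```bash
python3 - <<'E'
import cv2,numpy as np
t=cv2.imread('pics/top0.png');s=cv2.imread('pics/scene0.png')
r=lambda a,k:cv2.resize(a,None,fx=k,fy=k,interpolation=cv2.INTER_CUBIC)
a=r(t[200:240,270:325],7)[:,:385];b=r(t[188:244,372:434],6)
c=r(s[190:230,270:320],7)[:,:350];d=r(s[242:312,335:425],5)
im=np.zeros((600,800,3),np.uint8)
a=a[:280];im[:280,:385]=a;im[:240,400:400+b.shape[1]]=b[40:280][:, :400] if 0 else b[:240]
im=np.zeros((700,800,3),np.uint8)
im[:280,:385]=a;im[:336,400:772]=b;im[340:620,:350]=c;im[340:690,350:800]=d
cv2.imwrite('pics/z.png',cv2.resize(im,(685,600)) if 0 else im[:,:,:])
# split within limits
e=np.zeros((340,800,3),np.uint8);e[:280,:385]=a;e[:336,400:772]=b;cv2.imwrite('pics/z1.png',e)
e=np.zeros((360,800,3),np.uint8);e[:280,:350]=c;e[:350,350:800]=d;cv2.imwrite('pics/z2.png',e)
E
```

```text
(no output)
```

View pics/z1.png

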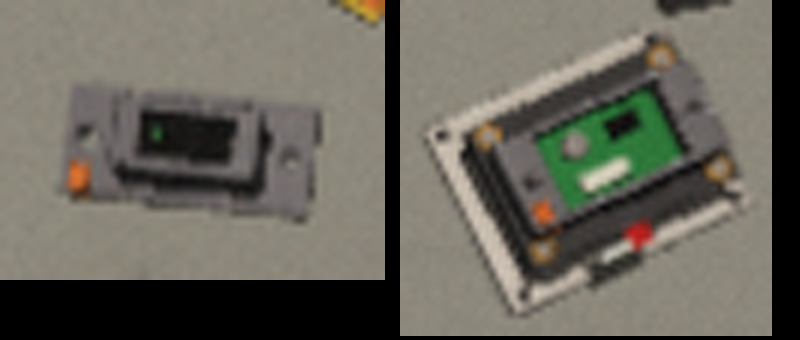

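View pics/z2.png

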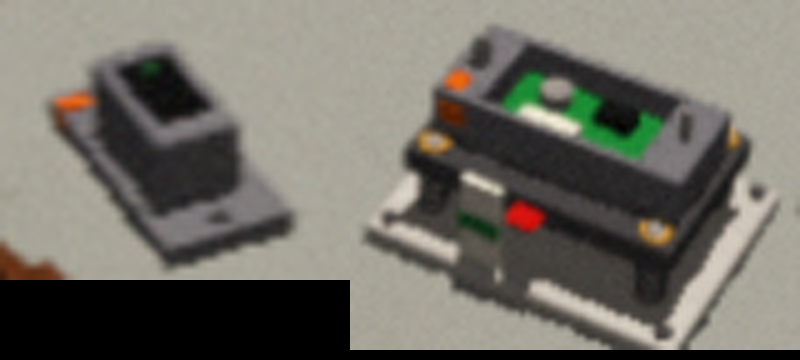

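The crops show the holes and the orange marks clearly. The cover's large hole and mark are at the left in the top view. On the fixture the orange mark and the large dowel are at lower left, with the gauge on the same side. Next I'll triangulate.

```bash
python3 - <<'E'
from h import *
T=grab('top');S=grab('scene')
up=lambda u,v,k,ox,oy,px: ((u-px+.5)/k-.5+ox,(v+.5)/k-.5+oy)
A=lambda u,v:up(u,v,7,270,200,0)
B=lambda u,v:up(u,v,6,372,188,400)
C=lambda u,v:up(u,v,7,270,190,0)
D=lambda u,v:up(u,v,5,335,242,350)
def tri(p,q):
    c1,d1=ray(T,p);c2,d2=ray(S,q)
    a=np.linalg.lstsq(np.c_[d1,-d2],c2-c1,rcond=None)[0]
    x=c1+a[0]*d1;y=c2+a[1]*d2;return (x+y)/2,np.linalg.norm(x-y)
np.set_printoptions(precision=4,suppress=True)
hl=onplane(T,A(88,137),.010);hs=onplane(T,A(292,160),.010)
print('holes top',hl,hs,np.linalg.norm(hl-hs))
print('hs scene',onplane(S,C(218,216),.010))
# cover outline corners top (flange top z=.010)
cs=[onplane(T,A(*p),.010) for p in((72,86),(320,107),(308,216),(62,193))]
print('cover corners',*cs,np.mean(cs,0))
for n,z in(('foot',.084),('mid',.093),('tip',.101)):
    a=onplane(T,B(532,181),z);b=onplane(T,B(693,105),z);print('dowel top',n,a,b,np.linalg.norm(a-b))
for n,z,p,q in(('foot',.084,(478,65),(685,138)),('tip',.101,(483,41),(686,115))):
    a=onplane(S,D(*p),z);b=onplane(S,D(*q),z);print('dowel sc',n,a,b,np.linalg.norm(a-b))
# scene: block top rim corners z=.044; lower-half top corners z=.084
print('rim sc',*[onplane(S,D(*p),.084) for p in((490,27),(738,95),(682,182),(440,95))])
for m,p,q in(('orangeC',(78,163),(72,102)),):
    print(m,tri(A(*p),C(*q)))
print('orangeD',onplane(T,B(544,214),.084),onplane(S,D(458,79),.084))
for n,X in(('hl',hl),('hs',hs)): print(proj(S,X))
E
```

```text
holes top [0.4973 0.2576 0.01  ] [0.4892 0.1476 0.01  ] 0.11030733651577464
hs scene [0.4884 0.1508 0.01  ]
cover corners [0.5248 0.2679 0.01  ] [0.5187 0.1338 0.01  ] [0.4593 0.1378 0.01  ] [0.4664 0.2698 0.01  ] [0.4923 0.2023 0.01  ]
dowel top foot [ 0.5053 -0.1483  0.084 ] [ 0.5556 -0.246   0.084 ] 0.10986713391197893
dowel top mid [ 0.5036 -0.1467  0.093 ] [ 0.5536 -0.2438  0.093 ] 0.10919313063315333
dowel top tip [ 0.5021 -0.1453  0.101 ] [ 0.5518 -0.2418  0.101 ] 0.10859401660753065
dowel sc foot [ 0.5003 -0.1476  0.084 ] [ 0.5537 -0.244   0.084 ] 0.11015378814332381
dowel sc tip [ 0.5009 -0.1504  0.101 ] [ 0.5511 -0.2459  0.101 ] 0.1079059747262028
rim sc [ 0.5222 -0.1262  0.084 ] [ 0.5949 -0.2331  0.084 ] [ 0.5335 -0.2673  0.084 ] [ 0.4719 -0.1566  0.084 ]
orangeC (array([0.4782, 0.2636, 0.0103]), np.float64(0.009807606336818354))
orangeD [ 0.4855 -0.1555  0.084 ] [ 0.486  -0.1513  0.084 ]
[287.5316 202.9758]
[301.4626 220.8635]
```

>>> jog_arm([
  [85,[0,0,0],[0,0,0.0396]],
  [85,[0,0,0],[0,0,0.0396]],
  [85,[0,0,0],[0,0,0.0396]],
  [85,[0,0,0],[0,0,0.0396]],
  [85,[0,0,0],[0,0,0.0396]],
  [85,[0,0,0],[0,0,0.0396]],
  [85,[0,0,0],[0,0,0.0396]],
  [85,[0,0,0],[0,0,0.0396]],
  [85,[0,0,0],[0,0,0.0396]],
  [85,[0,0,0],[0,0,0.0396]],
  [85,[0,0,0],[0,0,0.0396]],
], force=60)

```text
time: 1.12
ee_pos: [0.1681, 0.6276, 0.2309]
eef_rot: [0.0, 0.73, 0.684, -0.0]
force: [0.5, -0.1, -1.0]
width: 0.993
finger_force: 0.0
```

>>> jog_arm([
  [85,[-0.56,0.485,0],[0,0,0]],
  [85,[-0.56,0.485,0],[0,0,0]],
  [85,[-0.56,0.485,0],[0,0,0]],
  [85,[-0.56,0.485,0],[0,0,0]],
  [85,[-0.56,0.485,0],[0,0,0]],
  [85,[-0.56,0.485,0],[0,0,0]],
  [85,[-0.56,0.485,0],[0,0,0]],
  [85,[-0.56,0.485,0],[0,0,0]],
  [85,[-0.56,0.485,0],[0,0,0]],
  [85,[-0.56,0.485,0],[0,0,0]],
  [85,[-0.56,0.485,0],[0,0,0]],
  [85,[-0.56,0.485,0],[0,0,0]],
  [85,[-0.56,0.485,0],[0,0,0]],
  [85,[-0.56,0.485,0],[0,0,0]],
  [85,[-0.56,0.485,0],[0,0,0]],
  [85,[-0.56,0.485,0],[0,0,0]],
  [85,[-0.56,0.485,0],[0,0,0]],
  [85,[-0.56,0.485,0],[0,0,0]],
  [85,[0,0,0],[0,0,0]],
])

```text
time: 2.7
ee_pos: [0.4968, 0.1972, 0.2318]
eef_rot: [0.002, 0.732, 0.682, 0.0]
force: [0.3, -0.7, 1.1]
width: 0.993
finger_force: 0.0
```

>>> jog_arm([
  [85,[0.125,-0.11,0.8],[0,0,-0.004]],
  [85,[0,0,0.8],[0,0,0]],
  [85,[0,0,0.8],[0,0,0]],
  [85,[0,0,0.8],[0,0,0]],
  [85,[0,0,0.6],[0,0,0]],
  [85,[0,0,0.4],[0,0,0]],
  [85,[0,0,0],[0,0,0]],
])

```text
time: 3.28
ee_pos: [0.4851, 0.2085, 0.0594]
eef_rot: [-0.001, 0.723, 0.691, -0.004]
force: [-0.9, -0.4, 0.3]
width: 0.996
finger_force: 0.0
```

```bash
python3 - <<'E'
from h import *
s=arm.observe();print(s['ee_pos'],s['eef_rot'])
T=grab('top');S=grab('scene')
r=lambda a,k:cv2.resize(a,None,fx=k,fy=k,interpolation=cv2.INTER_CUBIC)
im=np.zeros((400,800,3),np.uint8);a=r(T['color'][190:250,260:325],6);b=r(S['color'][170:235,260:325],6)
im[:360,:390]=a;im[:390,400:790]=b;cv2.imwrite('pics/g.png',im[:,:,::-1])
E
```

```text
[0.48508346 0.20852537 0.05940096] [-0.00083455  0.72331736  0.69050219 -0.00424564]
```

View pics/g.png

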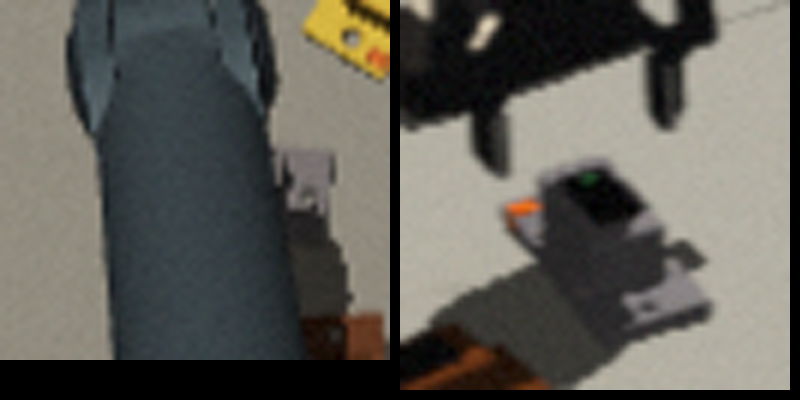

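The scene crop shows both fingers open, straddling the block from above; the top view is blocked by the arm. I'll let the arm settle and read the pose again.

>>> jog_arm([
  [85,[0,0,0],[0,0,0]],
  [85,[0,0,0],[0,0,0]],
  [85,[0,0,0],[0,0,0]],
  [85,[0,0,0],[0,0,0]],
])

```text
time: 3.72
ee_pos: [0.4896, 0.2104, 0.0645]
eef_rot: [0.0, 0.723, 0.69, 0.001]
force: [0.5, -1.1, 0.9]
width: 0.993
finger_force: 0.0
```

>>> jog_arm([
  [85,[-0.19,0.09,0],[0,0,0]],
  [85,[0,0,0.3],[0,0,0]],
  [85,[0,0,0.3],[0,0,0]],
  [85,[0,0,0.3],[0,0,0]],
  [85,[0,0,0.2],[0,0,0]],
  [85,[0,0,0.12],[0,0,0]],
  [85,[0,0,0],[0,0,0]],
  [85,[0,0,0],[0,0,0]],
  [85,[0,0,0],[0,0,0]],
  [85,[0,0,0],[0,0,0]],
])

```text
time: 4.55
ee_pos: [0.4926, 0.2023, 0.015]
eef_rot: [0.0, 0.724, 0.69, 0.001]
force: [-0.3, -0.2, 0.7]
width: 0.998
finger_force: 0.0
```

>>> jog_arm([
  [85,[0,0,0.08],[0,0,0]],
  [36,[0,0,0],[0,0,0]],
  [30,[0,0,0],[0,0,0]],
  [30,[0,0,0],[0,0,0]],
  [30,[0,0,0],[0,0,0]],
  [30,[0,0,0],[0,0,0]],
  [30,[0,0,0],[0,0,0]],
  [30,[0,0,0],[0,0,0]],
  [30,[0,0,0],[0,0,0]],
  [30,[0,0,0],[0,0,0]],
])

```text
time: 5.38
ee_pos: [0.4927, 0.2023, 0.0117]
eef_rot: [0.0, 0.724, 0.69, 0.001]
force: [0.2, -0.7, 4.1]
width: 0.465
finger_force: 62.3
```

>>> jog_arm([
  [30,[0,0,-0.4],[0,0,0]],
  [30,[0,0,-0.7],[0,0,0]],
  [30,[0,0,-0.9],[0,0,0]],
  [30,[0,0,-0.9],[0,0,0]],
  [30,[0,0,-0.7],[0,0,0]],
  [30,[0,0,-0.3],[0,0,0]],
  [30,[0,0,0],[0,0,0]],
  [30,[0,0,0],[0,0,0]],
])

```text
time: 6.05
ee_pos: [0.4908, 0.2021, 0.1661]
eef_rot: [-0.0, 0.723, 0.691, -0.001]
force: [-0.8, -0.6, -3.0]
width: 0.462
finger_force: 61.9
```

>>> jog_arm([
  [30,[-0.5,0.07,0],[0,0,0]],
  [30,[-0.7,0.1,0],[0,0,0]],
  [30,[-0.8,0.11,0],[0,0,0]],
  [30,[-0.8,0.11,0],[0,0,0]],
  [30,[-0.8,0.11,0],[0,0,0]],
  [30,[-0.8,0.11,0],[0,0,0]],
  [30,[-0.8,0.11,0],[0,0,0]],
  [30,[-0.8,0.11,0],[0,0,0]],
  [30,[-0.8,0.11,0],[0,0,0]],
  [30,[-0.8,0.11,0],[0,0,0]],
  [30,[-0.8,0.11,0],[0,0,0]],
  [30,[-0.7,0.11,0],[0,0,-0.034]],
  [30,[-0.5,0.15,0],[0,0,-0.034]],
  [30,[-0.3,0.1,0],[0,0,-0.034]],
  [30,[0,0,0],[0,0,-0.034]],
  [30,[0,0,0],[0,0,-0.034]],
  [30,[0,0,0],[0,0,0]],
  [30,[0,0,0],[0,0,0]],
  [30,[0,0,0],[0,0,0]],
  [30,[0,0,0],[0,0,0]],
])

```text
time: 7.72
ee_pos: [0.5381, -0.1941, 0.1661]
eef_rot: [-0.001, 0.516, 0.857, -0.0]
force: [0.8, -0.0, -1.8]
width: 0.457
finger_force: 61.9
```

```bash
python3 - <<'E'
from h import *
s=arm.observe();print(s['ee_pos'],s['eef_rot'],s['finger_force'],s['width'],s['force'])
T=grab('top');S=grab('scene');save(S,'s1.png');save(T,'t1.png')
r=lambda a,k:cv2.resize(a,None,fx=k,fy=k,interpolation=cv2.INTER_CUBIC)
im=np.zeros((500,800,3),np.uint8);a=r(T['color'][170:250,370:440],5);b=r(S['color'][220:320,330:420],5)
im[:400,:350]=a;im[:500,350:800]=b;cv2.imwrite('pics/p1.png',im[:,:,::-1])
E
```

```text
[ 0.53808784 -0.19409022  0.16613596] [-9.67485609e-04  5.16112442e-01  8.56520180e-01 -4.37773657e-04] 61.8842339515686 0.457158282452318 [ 0.7904523  -0.04912493 -1.75988045]
```

View pics/p1.png

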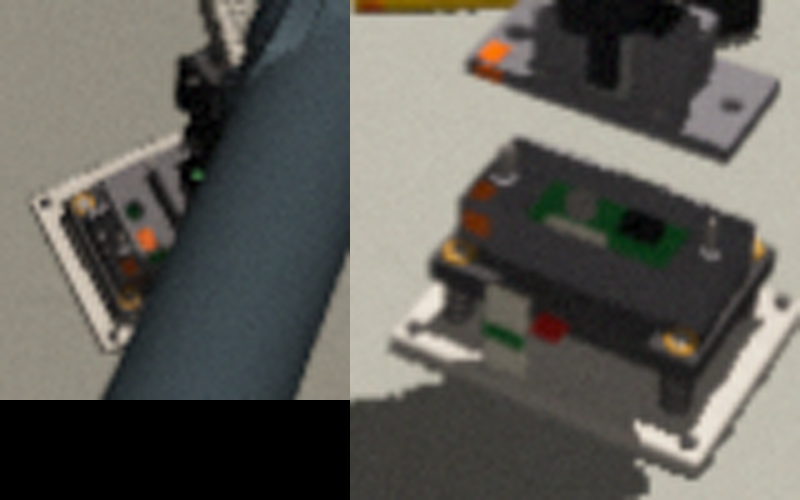

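The scene crop shows the cover level above the fixture with the orange ends matching. The holes are at crop (517,32) and (732,105), the dowel feet at (504,178) and (711,252). The top crop shows the large hole at (135,210).

```bash
python3 - <<'E'
from h import *
T=grab('top');S=grab('scene')
np.set_printoptions(precision=4,suppress=True)
D=lambda u,v:((u-350+.5)/5-.5+330,(v+.5)/5-.5+220)
A=lambda u,v:((u+.5)/5-.5+370,(v+.5)/5-.5+170)
z=.1661-.0117+.010
ang=lambda a,b:np.degrees(np.arctan2(*(a-b)[1::-1]))
def show(n,a,b):print(n,a,b,'len',np.linalg.norm(a-b),'mid',(a+b)/2,'ang',ang(a,b))
show('holes S',onplane(S,D(517,32),z),onplane(S,D(732,105),z))
show('feet S',onplane(S,D(505,177),.084),onplane(S,D(711,252),.084))
show('tips S',onplane(S,D(509,143),.101),onplane(S,D(713,220),.101))
print('hl T',onplane(T,A(135,210),z))
# predicted from tcp
q=arm.observe();th=2*np.arctan2(q['eef_rot'][2],q['eef_rot'][1]);p=q['ee_pos']
print(np.degrees(th),p[:2]+.055*np.array([np.cos(th),np.sin(th)]),p[:2]-.055*np.array([np.cos(th),np.sin(th)]))
E
```

```text
holes S [ 0.5101 -0.1415  0.1644] [ 0.5618 -0.2401  0.1644] len 0.1112834480895344 mid [ 0.536  -0.1908  0.1644] ang 117.68533632701805
feet S [ 0.5003 -0.1494  0.084 ] [ 0.5523 -0.2465  0.084 ] len 0.11011887789378695 mid [ 0.5263 -0.1979  0.084 ] ang 118.1804009700026
tips S [ 0.5048 -0.1455  0.101 ] [ 0.5542 -0.2436  0.101 ] len 0.10976635758314741 mid [ 0.5295 -0.1945  0.101 ] ang 116.72637535683998
hl T [ 0.5118 -0.1443  0.1644]
117.91060252317746 [ 0.5131 -0.1458] [ 0.5646 -0.243 ]
```

>>> jog_arm([
  [30,[0,-0.228,0],[0,0,0]],
  [30,[0,0,0.3],[0,0,0]],
  [30,[0,0,0.35],[0,0,0]],
  [30,[0,0,0.3],[0,0,0]],
  [30,[0,0,0.2],[0,0,0]],
  [30,[0,0,0],[0,0,0]],
  [30,[0,0,0],[0,0,0]],
  [30,[0,0,0],[0,0,0]],
  [30,[0,0,0],[0,0,0]],
  [30,[0,0,0],[0,0,0]],
])

```text
time: 8.75
ee_pos: [0.5314, -0.1992, 0.122]
eef_rot: [0.001, 0.516, 0.857, 0.0]
force: [-0.6, -0.4, -0.6]
width: 0.459
finger_force: 61.8
```

```bash
python3 - <<'E'
from h import *
s=arm.observe();print(s['ee_pos'],s['eef_rot'],s['finger_force'],s['width'],s['force'])
S=grab('scene')
b=cv2.resize(S['color'][230:300,330:425],None,fx=8,fy=8,interpolation=cv2.INTER_CUBIC)
cv2.imwrite('pics/p2.png',b[:,:,::-1])
E
```

```text
[ 0.5314376  -0.19917812  0.12204568] [7.72697330e-04 5.15688236e-01 8.56775919e-01 2.64965250e-04] 61.83578610420227 0.45895732473556733 [-0.61029522 -0.35578468 -0.58564555]
```

View pics/p2.png

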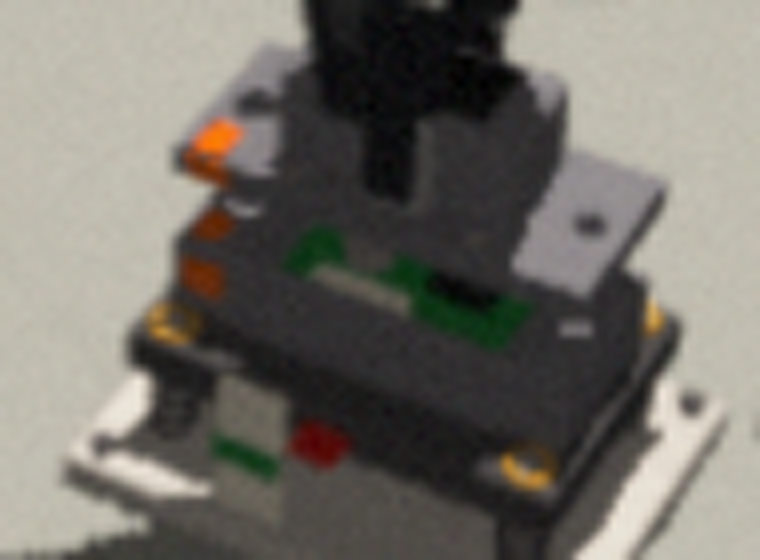

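The halves are close to aligned, with the cover about 26 mm above the lower half. I'll compare the hole positions and outline corners with the dowels.

```bash
python3 - <<'E'
from h import *
S=grab('scene');np.set_printoptions(precision=4,suppress=True)
D=lambda u,v:((u+.5)/8-.5+330,(v+.5)/8-.5+230)
z=.122-.0117
hl,hs=onplane(S,D(258,101),z+.01),onplane(S,D(591,224),z+.01)
print('holes',hl,hs,(hl+hs)/2,np.linalg.norm(hl-hs))
print('feet from small rings front edge', onplane(S,D(243,208),.084),onplane(S,D(576,328),.084))
for n,a,b in(('right',(664,205),(645,281)),('left',(178,163),(178,240))):
    print(n,onplane(S,D(*a),z),onplane(S,D(*b),.084))
E
```

```text
holes [ 0.5049 -0.1462  0.1203] [ 0.5548 -0.2449  0.1203] [ 0.5299 -0.1956  0.1203] 0.11063925290583547
feet from small rings front edge [ 0.4977 -0.1503  0.084 ] [ 0.5506 -0.2477  0.084 ]
right [ 0.5867 -0.2408  0.1103] [ 0.5813 -0.2422  0.084 ]
left [ 0.4747 -0.148   0.1103] [ 0.4724 -0.1524  0.084 ]
```

>>> jog_arm([
  [30,[0,-0.05,0.1],[0,0,0]],
  [30,[0,0,0.1],[0,0,0]],
  [30,[0,0,0.05],[0,0,0]],
  [30,[0,0,0.05],[0,0,0]],
  [30,[0,0,0.05],[0,0,0]],
  [30,[0,0,0],[0,0,0]],
  [30,[0,0,0],[0,0,0]],
  [30,[0,0,0],[0,0,0]],
])

```text
time: 9.52
ee_pos: [0.5299, -0.1992, 0.1074]
eef_rot: [0.001, 0.516, 0.857, 0.001]
force: [3.1, 2.1, -1.9]
width: 0.456
finger_force: 62.0
```

>>> jog_arm([
  [30,[0,0.03,0],[0,0,0]],
  [30,[0,0,0.03],[0,0,0]],
  [30,[0,0,0],[0,0,0]],
  [30,[0,0,0],[0,0,0]],
  [30,[0,0,0],[0,0,0]],
])

```text
time: 9.93
ee_pos: [0.5304, -0.1991, 0.1063]
eef_rot: [0.0, 0.516, 0.857, 0.0]
force: [2.1, 1.7, 1.1]
width: 0.459
finger_force: 62.1
```

```bash
python3 - <<'E'
from h import *
s=arm.observe();print(s['ee_pos'],s['force'],s['ft_torque'])
E
```

```text
[ 0.53035532 -0.19909839  0.10634232] [2.06685382 1.73556939 1.12273818] [ 0.64753562 -0.29960737 -0.19417141]
```

>>> jog_arm([
  [30,[0,0.03,0],[0,0,0]],
  [30,[0,0,0.03],[0,0,0]],
  [30,[0,0,0.03],[0,0,0]],
  [30,[0,0,0],[0,0,0]],
  [30,[0,0,0],[0,0,0]],
  [30,[0,0,0],[0,0,0]],
])

```text
time: 10.43
ee_pos: [0.5307, -0.1987, 0.1032]
eef_rot: [-0.0, 0.516, 0.857, -0.0]
force: [1.8, 1.2, -2.8]
width: 0.459
finger_force: 61.9
```

```bash
python3 - <<'E'
from h import *
s=arm.observe();print(s['ee_pos'],s['force'],s['ft_torque'])
E
```

```text
[ 0.53068153 -0.19871205  0.10323524] [ 1.83101545  1.20475459 -2.79833752] [ 0.27637662 -0.28979083 -0.11170098]
```

>>> jog_arm([
  [30,[0,0.02,0.03],[0,0,0]],
  [30,[0,0,0.05],[0,0,0]],
  [30,[0,0,0.05],[0,0,0]],
  [30,[0,0,0],[0,0,0]],
  [30,[0,0,0],[0,0,0]],
  [30,[0,0,0],[0,0,0]],
])

```text
time: 10.93
ee_pos: [0.5315, -0.1987, 0.0984]
eef_rot: [-0.0, 0.516, 0.857, -0.0]
force: [0.8, -0.8, -2.3]
width: 0.456
finger_force: 61.8
```

```bash
python3 - <<'E'
from h import *
s=arm.observe();print(s['ee_pos'],s['force'],s['ft_torque'])
E
```

```text
[ 0.53148055 -0.19873725  0.09837009] [ 0.81535532 -0.76716178 -2.25790478] [-0.06229396 -0.00063616  0.01504432]
```

>>> jog_arm([
  [30,[0,0,0.04],[0,0,0]],
  [30,[0,0,0.04],[0,0,0]],
  [30,[0,0,0.04],[0,0,0]],
  [30,[0,0,0.04],[0,0,0]],
  [30,[0,0,0.04],[0,0,0]],
  [30,[0,0,0],[0,0,0]],
  [30,[0,0,0],[0,0,0]],
  [30,[0,0,0],[0,0,0]],
])

```text
time: 11.6
ee_pos: [0.5319, -0.1986, 0.0908]
eef_rot: [0.0, 0.516, 0.857, 0.0]
force: [-2.8, 0.6, 4.5]
width: 0.456
finger_force: 62.6
```

```bash
python3 - <<'E'
from h import *
s=arm.observe();print(s['ee_pos'],s['force'],s['ft_torque'])
E
```

```text
[ 0.53185927 -0.19856716  0.09084561] [-2.84121815  0.6004382   4.49757017] [0.16989679 0.4669426  0.03002188]
```

>>> jog_arm([
  [30,[0,-0.01,0.04],[0,0,0]],
  [30,[0,0,0.04],[0,0,0]],
  [30,[0,0,0.04],[0,0,0]],
  [30,[0,0,0],[0,0,0]],
  [30,[0,0,0],[0,0,0]],
  [30,[0,0,0],[0,0,0]],
  [30,[0,0,0],[0,0,0]],
])

```text
time: 12.18
ee_pos: [0.5318, -0.1985, 0.0866]
eef_rot: [0.0, 0.516, 0.857, 0.0]
force: [-3.3, 1.9, 8.2]
width: 0.462
finger_force: 63.1
```

```bash
python3 - <<'E'
from h import *
s=arm.observe();print(s['ee_pos'],s['force'],s['ft_torque'],s['finger_force'])
S=grab('scene')
b=cv2.resize(S['color'][230:300,330:425],None,fx=8,fy=8,interpolation=cv2.INTER_CUBIC)
cv2.imwrite('pics/p3.png',b[:,:,::-1])
E
```

```text
[ 0.53184903 -0.19854313  0.08655556] [-3.33179438  1.87762083  8.19877302] [ 0.26854313  0.66682097 -0.03569849] 63.0872118473053
```

View pics/p3.png

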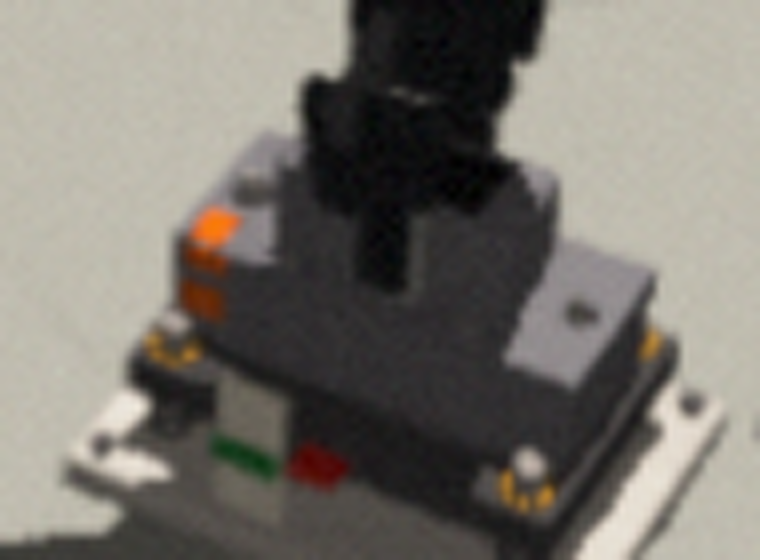

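The crop shows the halves closed flush with no gap, and the dowels in both holes. The red pointer at (320,467) is level with the green band at (245,457). The table is about 9 mm down and the force agrees with that, so I'm handing in.

```bash
python3 -c "
from h import *
print(order.close_job())"
```

```text
the job is handed in; nothing more can be done
None
```

The upper half is on both dowels with no gap visible, still gripped at about 63 N and pressing the table about 9 mm down with the pointer in the green band. I handed it in at about 12 s, but the judge returned no verdict.

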